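Drive a broken tenon out of a round leg blank

ROBOT

A 7-joint arm with a two-finger parallel gripper is mounted at the origin on the work surface. World frame = base frame: x ahead of the robot, y to its left, z up, the work surface at z = 0. Lengths are in mm, angles in rad, forces in N, time in s.
With the tool pointing down it reaches from about 425 to 925 mm from the base axis. Payload 6.8 kg.
Tool frame: the origin (TCP) lies between the finger pads; the fingertips stand 25 mm ahead of it and the grasp point (between the pads) lies 6 mm ahead of it; z points along the fingers, y is the line along which they close (so a half turn about z gives the same grasp; the last joint's range is limited). The gripper opens to 88 mm and grips with 3 to 60 N. Pads are 20 mm wide; open, the fingers measure 115 mm over their backs; the gripper's body (75 mm by 178 mm) begins 61 mm behind the grasp point.
Start: joints at [-1.276, 0.477, 0.022, 1.555, -0.011, 1.109, -0.083], TCP at [264.595, 620.996, 247.664] pointing down, gripper open.
Joint ranges: [-2.96, 2.96], [-0.34, 2.1], [-1.41, 1.46], [0.24, 2.44], [-1.37, 4.51], [0.17, 1.92], [-2.96, 2.96]. Speed limits (rad/s): [2.39, 2.39, 3.14, 3.14, 3.14, 3.14, 3.14].

INTERFACE

Orientations are given as a rotation vector (axis times angle).
In Python, from workcell import * gives the robot as it stands.
- The arm moves only by the tool drive_tool, never from a script. Its argument "increments" is a list of rows, each a list of 5 numbers: the shift along the world's x, y, z in cm, then the turn about the world's z in degrees, then the finger opening in cm, from 0 to 8.78. A call has 1 to 5 rows; each row is the pose to reach, as a shift and turn from the pose commanded when the call began; what a row does not reach only later rows make up. A row lasts 1/12 s, in which the tool goes at most 41.7 mm and 7.16 degrees, less where a joint would pass 70% of its speed; a pose out of reach is approached as far as the arm can. A call with a gripper value outside its range is refused whole. The fingers move at their own pace and stop on an object; the grip force is fixed at half the most. Time passes only in rows, so rows that repeat a pose let the fingers close. It gives the time, the measured TCP pose, the force, the opening and the grip force at its end, in the units of the state.
- get_obs(): the state, without advancing time (a new reading comes with each control period).
- get_image(name): name is "side" or "top"; returns the picture (420x560x3 uint8, red, green, blue); there is no depth.
- camera_model(name): a dict with "fx", "fy", "cx", "cy" (pixels), "R" (3x3) and "t" (3): a world point X has camera coordinates R X + t. Camera axes: x right, y down, z forward; pixel columns grow to the right and rows downward; lengths in mm; the calibration is good to about 2 mm. A picture is of the moment at which its call begins. camera_model takes no time and is no camera call.
- hand_in(): hands the job in; it is judged then, once.
The state is a dict: "t": time; "q": joint angles; "qvel": joint speeds; "tau": joint torques, N m; "ee_pos": TCP position; "tool_rot": TCP orientation; "contact_force": force on the tool from outside, world axes, zero at the start; "moment": the same for the moment, N m; "gripper_width": opening from 0.0 (shut) to 1.0 (fully open); "finger_force": force on a finger pad.
Only numpy, scipy, OpenCV 4.12 (cv2) and the standard library are available. Lean on these libraries where they do the work, as an engineer would, in place of code of your own. Each camera call takes 0.05 s, during which the arm holds its last target. There are 200 camera calls.

TASK

A broken tenon stub is stuck in the square mortise of the round wooden leg blank in the cradle. Push on the blank's turning pegs until its planed flat, where the mortise opens, faces straight up; then take the wooden drift from its stand and push the stub down through the blank until it comes right out underneath onto the cradle's base. Let go and leave the drift standing in the mortise, the flat still facing up, and do not disturb the other things on the bench.

Things in the scene. Friction and masses are not known exactly. Their poses are not given: they have to be found in the camera images.
- cradle: fixed plywood cradle that carries the blank, origin under the centre of its base board (130 x 176 x 20 mm). The blank's axis is level, along the cradle's own y, 98 mm above the bench. Two end boards, centred 79 mm either side along y, 18 mm thick and 90 mm wide (55 mm wide above the axis), reach 126 mm above the bench
- blank: round pale wooden leg blank, 80 mm diameter, 132 mm long, its middle over the cradle's centre; it only turns, about its own y axis, without end, is stiff (0.5 N m) and stays where it is left. Origin on the axis, at mid-length. Own +z points out of the planed flat, so +z straight up is the wanted state. On the axis at +y, outside the end board, a 60 mm hub carries four turning pegs
- flat (a point): centre of the planed flat, 30 mm from the axis (the round parts are at 40 mm), where the square mortise (24 x 24 mm, sides along own x and y) opens; +z points out of the flat. The flat is 53 mm wide and runs the length of the blank. The mortise goes straight through the blank, 70 mm, out of the round side opposite
- hub (a point): on the axis, in the plane of the four turning pegs, 115 mm along +y from the blank's middle; turns with the blank. The pegs are plain 14 mm dowels that point out at right angles to the axis and end 88 mm from it, 90 degrees apart, each 45 degrees from own +z or -z. They clear the bench all round
- stub (a joint): how far the broken stub (21.5 mm square, 36 mm long, darker wood) has been pushed along the mortise away from the flat, in m: near 0 at the start (its top 10 mm below the flat), 0.062 when it stands on the cradle's base, clear of the blank. It moves against about 6 N of friction and stays where it is left
- drift_mid (a point): middle of the drift, a loose upright wooden punch 150 mm tall, 0.12 kg: lower 95 mm a 16 mm round rod, upper 52 mm a 32 mm round handle (centre 50 mm above this point); +z points along it from the tip to the handle
- drift_tip (a point): lower end of the drift, 75 mm below its middle
- drift: the drift, origin at its tip
- drift_stand: fixed dark wooden block 80 x 80 x 50 mm in whose 20 mm round hole, 40 mm deep, the drift stands; origin under its centre
- c_clamp: steel C-clamp lying flat, 110 x 200 mm, 22 mm high, origin under its centre; leave alone
- offcut: plywood offcut 110 x 50 x 18 mm, origin under its centre; leave alone
- pine_block: pine block 60 x 40 x 30 mm, origin under its centre; leave alone
- glue_bottle: yellow glue bottle 56 mm across, 150 mm tall, origin under its centre; leave alone
- mallet: wooden mallet lying down, 260 mm long, head 90 mm wide, origin under its centre; leave alone
- tape_roll: paper tape roll 100 mm across, 24 mm high, lying flat, origin under its centre; leave alone
- screwdriver: screwdriver lying down, 200 mm long, origin under its centre; leave alone

How it is judged:
By the outcome, as a careful person would: the job done as asked, in the order asked, and still so for the second after the job is handed in, with the robot touching nothing.
It also fails if it takes over 72 s, if anything falls off the work surface, if the arm or the gripper's body presses on something with over 40 N, if the wrist force passes 120 N, or if a joint passes its speed limit or range.

## Working session

There is one attempt and no reset: what is moved stays moved. The work goes in short steps, Python scripts to look and compute and a tool call to move; the robot and the scene stay as the last step left them, time stands still between calls to the robot, and variables do not carry over. Pictures are saved under pics/ and viewed, at most 10 in all, crops included, and the job is handed in when it is done.

Besides the shell and the picture viewer there is one more tool, called after "Call:" in YAML: its name, and indented under it one key for each argument. drive_tool: Moves the arm, as the interface text tells. Its arguments: {"type":"object","properties":{"increments":{"type":"array","items":{"type":"array","items":{"type":"number"}}}},"required":["increments"]}

```bash
mkdir -p pics; ls; cat > h.py <<'E'
from workcell import *
import numpy as np, cv2
def snap(n,f):
    im=get_image(n); cv2.imwrite('pics/'+f+'.png',im[:,:,::-1]); return im
def ray(n,u,v):
    c=camera_model(n); R=np.array(c['R']);t=np.array(c['t'])
    return -R.T@t, R.T@np.array([(u-c['cx'])/c['fx'],(v-c['cy'])/c['fy'],1.])
def onz(n,u,v,z):
    o,d=ray(n,u,v); return (o+d*(z-o[2])/d[2]).round(1)
def tri(p,q):
    o,d=ray('top',*p); e,f=ray('side',*q)
    s=np.linalg.lstsq(np.c_[d,-f],e-o,rcond=None)[0]
    a=o+d*s[0]; b=e+f*s[1]; return ((a+b)/2).round(1), np.linalg.norm(a-b).round(1)
def proj(n,X):
    c=camera_model(n); p=np.array(c['R'])@X+np.array(c['t']); return (c['fx']*p[0]/p[2]+c['cx'],c['fy']*p[1]/p[2]+c['cy'])
E
python3 - <<'E'
from h import *
for n in('top','side'):
    snap(n,n+'0'); c=camera_model(n); o,d=ray(n,280,210); print(n,o,d,c['fx'])
print(get_obs())
E
```

```text
pics
top [ 396.59313442  -34.5526154  1181.24360171] [ 0.16610187  0.02538069 -0.98584386] 438.12810293641877
side [ 329.08190035 -867.86030953  959.92442327] [ 0.19583292  0.69812491 -0.68877249] 462.12107206605634
{'t': 0.1, 'q': array([-1.27613554,  0.47772051,  0.02236451,  1.55631908, -0.0114922 ,
        1.10933622, -0.08308634]), 'qvel': array([ 0.00192843, -0.00192799,  0.00155084, -0.00270864, -0.0003316 ,
        0.00126173, -0.00152498]), 'tau': array([ 4.73598790e-03, -5.84092140e+01,  1.54074769e+00, -2.73315454e+01,
       -5.41034073e-02,  1.30651440e-02,  4.89220099e-05]), 'ee_pos': array([264.39842769, 620.51733006, 246.79144744]), 'tool_rot': array([-6.28320587e-01, -3.07791871e+00,  2.58079337e-03]), 'contact_force': array([0.09711471, 0.94232719, 0.02082216]), 'moment': array([ 0.00087362,  0.02694481, -0.03449751]), 'finger_force': 0.0, 'gripper_width': 0.9962119352641057}
```

View pics/top0.png

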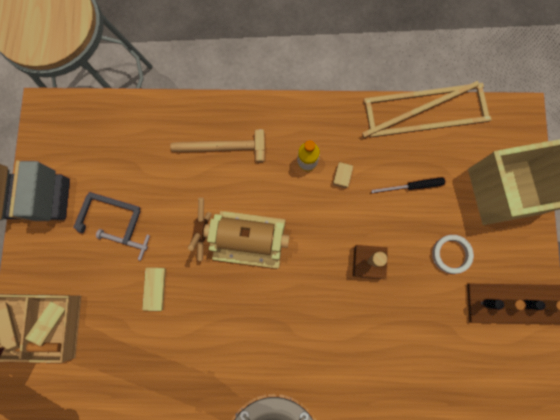

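View pics/side0.png

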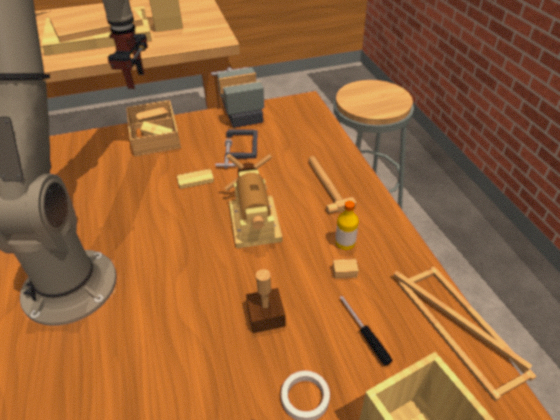

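The top view shows the cradle around (245,240), pegs at (198,230), the drift in its stand at (370,262) and its handle at (380,260). The side view shows the cradle at (255,210) and the drift at (264,290). I'll enlarge these next.

```bash
python3 - <<'E'
from h import *
a=cv2.imread('pics/top0.png')[190:290,180:300]; b=cv2.imread('pics/side0.png')[145:255,205:295]
a=cv2.resize(a,(480,400),interpolation=cv2.INTER_CUBIC)
b=cv2.resize(b,(327,400),interpolation=cv2.INTER_CUBIC)[:, :315]
cv2.imwrite('pics/c0.png',np.hstack([a,b]))
print(get_obs()['t'], proj('top',np.array([264,621,247])),proj('side',np.array([264,621,247])))
# drift handle: top end z=160, (stand hole bottom z=10)
print(onz('top',380,259,160),onz('side',264,273,160))
E
```

```text
0.1 (np.float64(-26.930614881943995), np.float64(343.2431989583114)) (np.float64(133.7186120321607), np.float64(73.99211294715269))
[ 457.4 -241.5  160. ] [ 464.8 -238.7  160. ]
```

View pics/c0.png

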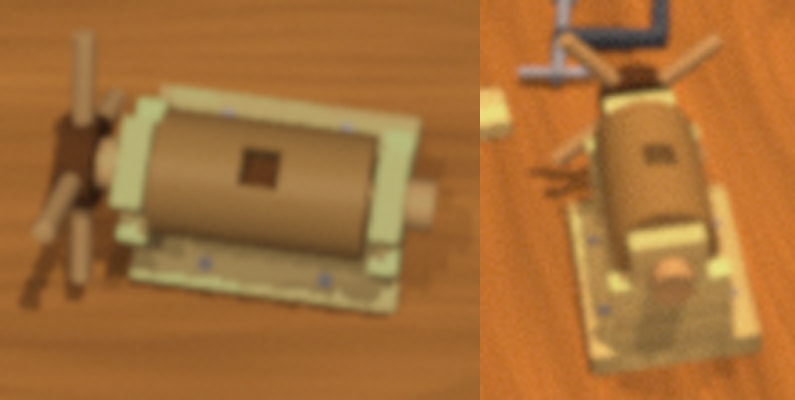

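The enlarged top view puts the mortise at (245,232), the base board corners at crop (165,85), (420,118), (395,312) and (130,280), and the peg ends at crop (85,35), (42,232), (80,282) and (117,95). The side view puts the mortise at (254,187), with peg ends at crop (562,38), (718,40) and (558,158).

```bash
python3 - <<'E'
from h import *
T=lambda u,v:(180+u/4,190+v/4)
S=lambda u,v:(205+(u-480)*90/327,145+v*110/400)
C=np.array([onz('top',*T(*p),20) for p in((165,85),(420,118),(395,312),(130,280))]);print(C)
c=C.mean(0); ay=(C[0]-C[1])+(C[3]-C[2]); ay/=np.linalg.norm(ay); ax=np.array([ay[1],-ay[0],0]); print('c',c,'yaw',np.degrees(np.arctan2(-ay[0],ay[1])))
def loc(P): d=P-np.array([c[0],c[1],98]); return np.array([d@ax,d@ay,d[2]]).round(1)
m=tri(T(260,168),S(658,153)); print('mort',m,loc(m[0]))
# intersect each peg-tip ray with hub plane
def onp(n,u,v):
    o,d=ray(n,u,v); h=np.array([c[0],c[1],98])+115*ay; return o+d*((h-o)@ay)/(d@ay)
for n,f,ps in(('top',T,((85,35),(42,232),(80,282),(117,95),(82,160))),('side',S,((562,38),(718,40),(558,158),(640,75)))):
    for p in ps:
        L=loc(onp(n,*f(*p))); print(n,p,L,np.hypot(L[0],L[2]).round(1),np.degrees(np.arctan2(L[0],L[2])).round(1))
p=np.array([c[0],c[1],98])
for z in(30,40): print(z,proj('top',p+[0,0,z]),proj('side',p+[0,0,z]))
hc=p+115*ay; print('hub',hc)
E
```

```text
[[586.4 153.5  20. ]
 [566.7 -18.5  20. ]
 [437.7  -4.3  20. ]
 [455.6 171.1  20. ]]
c [511.6   75.45  20.  ] yaw -6.177224605707565
mort (array([519.7,  75.1, 137.2]), np.float64(4.1)) [ 8.1  0.5 39.2]
top (85, 35) [ 71.4 115.   51.5] 88.0 54.2
top (42, 232) [-50.1 115.   79.3] 93.8 -32.3
top (80, 282) [-72.2 115.  -45.8] 85.5 -122.4
top (117, 95) [ 54.1 115.  -69.4] 88.0 142.1
top (82, 160) [  0.9 115.    5.1] 5.2 10.0
side (562, 38) [-47.  115.   71.6] 85.6 -33.3
side (718, 40) [ 76.1 115.   50.2] 91.2 56.6
side (558, 158) [-62.4 115.  -49.5] 79.6 -128.4
side (640, 75) [ 11.4 115.   25.5] 27.9 24.1
30 (np.float64(245.22946257014402), np.float64(234.95844317439463)) (np.float64(250.5550644359092), np.float64(190.2947448266968))
40 (np.float64(244.80921400357042), np.float64(234.4972772918358)) (np.float64(250.31500030130337), np.float64(187.52645942925085))
hub [523.97447916 189.78228881  98.        ]
```

```bash
python3 - <<'E'
from h import *
a=cv2.imread('pics/top0.png')[208:262,208:282]; b=cv2.imread('pics/side0.png')[160:225,228:275]
a=cv2.resize(a,None,fx=6,fy=6,interpolation=cv2.INTER_CUBIC);b=cv2.resize(b,None,fx=6,fy=6,interpolation=cv2.INTER_CUBIC)
o=np.zeros((390,a.shape[1]+b.shape[1],3),np.uint8);o[:a.shape[0],:a.shape[1]]=a;o[:,a.shape[1]:]=b
cv2.imwrite('pics/c1.png',cv2.convertScaleAbs(o,alpha=1.6))
E
```

```text
(no output)
```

View pics/c1.png

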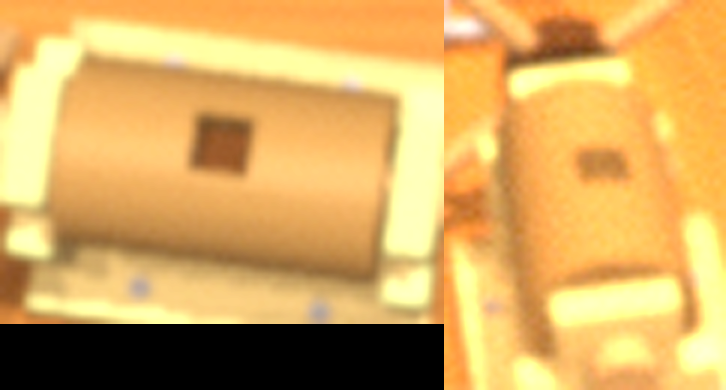

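The shading is smooth and the mortise sits about 40 mm from the axis, so the round side is up and the flat faces down. The blank needs about +168° (top towards +x), done as two straight pushes at fingertip height 150.

Call:
drive_tool:
  increments:
    - [1.4,-3.6,0,5,0]
    - [2.8,-7.2,0,10,0]
    - [4.2,-10.8,0,15,0]
    - [5.6,-14.4,0,17,0]
    - [7,-18,0,17,0]

```text
t: 0.52
ee_pos: [334.8, 438.9, 247.2]
tool_rot: [-0.163, -3.137, 0.001]
contact_force: [-0.1, 0.9, 0.4]
gripper_width: 0.661
finger_force: 0.0
```

Call:
drive_tool:
  increments:
    - [1.4,-3.6,0,0,0]
    - [2.8,-7.2,0,0,0]
    - [4.2,-10.8,0,0,0]
    - [5.6,-14.4,0,0,0]
    - [7,-18,0,0,0]

```text
t: 0.93
ee_pos: [404.7, 259.0, 247.5]
tool_rot: [-0.167, -3.137, 0.0]
contact_force: [0.2, -0.3, 0.6]
gripper_width: 0.281
finger_force: 0.0
```

Call:
drive_tool:
  increments:
    - [1.4,-3,0,0,0]
    - [2.8,-6,0,0,0]
    - [2.8,-6,0,0,0]
    - [2.8,-6,0,0,0]

```text
t: 1.27
ee_pos: [433.1, 199.2, 247.6]
tool_rot: [-0.173, -3.137, 0.0]
contact_force: [-0.3, -0.8, -0.0]
gripper_width: 0.011
finger_force: 0.0
```

Call:
drive_tool:
  increments:
    - [0,0,-3.6,0,0]
    - [0,0,-7.2,0,0]
    - [0,0,-7.2,0,0]
    - [1,-0.1,-7.2,0,0]
    - [2,-0.2,-7.2,0,0]

```text
t: 1.68
ee_pos: [453.5, 200.3, 177.0]
tool_rot: [0.163, 3.137, 0.001]
contact_force: [0.7, 0.4, 0.5]
gripper_width: 0.006
finger_force: 0.0
```

Call:
drive_tool:
  increments:
    - [1,-0.1,0,0,0]
    - [2,-0.2,0,0,0]
    - [3,-0.3,0,0,0]
    - [4,-0.4,0,0,0]
    - [5,-0.5,0,0,0]

```text
t: 2.1
ee_pos: [502.4, 194.8, 177.7]
tool_rot: [-0.165, -3.135, -0.002]
contact_force: [-8.7, -0.3, 5.8]
gripper_width: 0.007
finger_force: 4.0
```

Call:
drive_tool:
  increments:
    - [1,-0.1,0,0,0]
    - [2,-0.2,0,0,0]
    - [3,-0.3,0,0,0]
    - [4,-0.4,0,0,0]
    - [5,-0.5,0,0,0]

```text
t: 2.52
ee_pos: [549.2, 188.7, 175.1]
tool_rot: [-0.165, -3.128, 0.003]
contact_force: [-12.0, -1.2, -1.0]
gripper_width: 0.005
finger_force: 4.8
```

Call:
drive_tool:
  increments:
    - [1.1,-0.1,0,0,0]
    - [1.1,-0.1,0,0,0]
    - [1.1,-0.1,0,0,0]

```text
t: 2.77
ee_pos: [564.2, 187.4, 176.9]
tool_rot: [-0.168, -3.136, 0.001]
contact_force: [-4.8, -1.8, 2.2]
gripper_width: 0.003
finger_force: 2.3
```

```bash
python3 - <<'E'
from h import *
a=snap('top','t1')[180:300,170:310]; b=snap('side','s1')[135:255,195:295]
a=cv2.resize(a,None,fx=3.3,fy=3.3,interpolation=cv2.INTER_CUBIC);b=cv2.resize(b,None,fx=3.3,fy=3.3,interpolation=cv2.INTER_CUBIC)
cv2.imwrite('pics/c2.png',np.hstack([a,b])[:,:,::-1]); print(a.shape)
E
```

```text
(396, 462, 3)
```

View pics/c2.png

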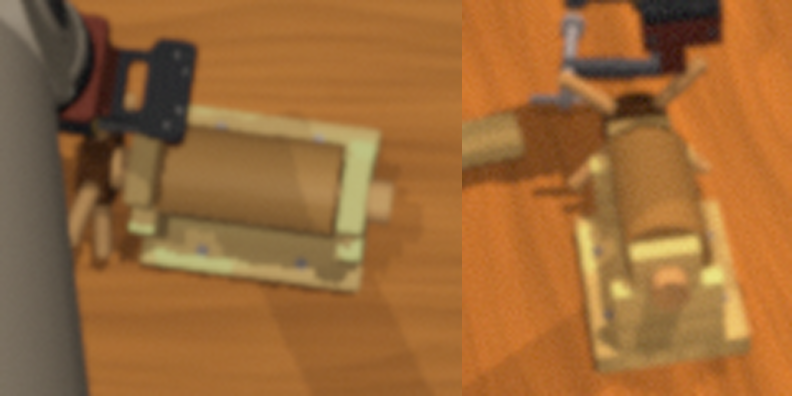

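The view shows the blank turned, with the mortise out of sight on the far side and peg tips in the side crop at (565,72) and (703,68). Now the second push.

Call:
drive_tool:
  increments:
    - [-0.5,0,0,0,0]
    - [-0.5,0,4,0,0]
    - [-0.5,0,7,0,0]
    - [-4.5,0.4,7,0,0]
    - [-8.5,0.9,7,0,0]

```text
t: 3.28
ee_pos: [481.4, 197.7, 248.8]
tool_rot: [0.17, 3.129, 0.007]
contact_force: [-0.7, -0.3, 0.6]
gripper_width: 0.004
finger_force: 0.0
```

Call:
drive_tool:
  increments:
    - [-4,0.4,0,0,0]
    - [-5.2,0.5,0,0,0]
    - [-5.2,0.5,-3.5,0,0]
    - [-5.2,0.5,-7,0,0]
    - [-5.2,0.5,-7,0,0]

```text
t: 3.7
ee_pos: [424.4, 201.1, 172.1]
tool_rot: [-0.165, -3.133, 0.005]
contact_force: [-0.6, -0.0, 0.6]
gripper_width: 0.004
finger_force: 0.0
```

Call:
drive_tool:
  increments:
    - [1,-0.1,0,0,0]
    - [2,-0.2,0,0,0]
    - [3,-0.3,0,0,0]
    - [4,-0.4,0,0,0]
    - [5,-0.5,0,0,0]

```text
t: 4.12
ee_pos: [458.2, 199.9, 176.1]
tool_rot: [-0.158, -3.096, 0.008]
contact_force: [-86.4, 8.0, 72.4]
gripper_width: 0.003
finger_force: 45.4
```

Call:
drive_tool:
  increments:
    - [1,-0.1,0,0,0]
    - [2,-0.2,0,0,0]
    - [3,-0.3,0,0,0]
    - [4,-0.4,0,0,0]
    - [5,-0.5,0,0,0]

```text
t: 4.53
ee_pos: [526.1, 192.0, 177.2]
tool_rot: [-0.167, -3.133, -0.0]
contact_force: [-10.6, -0.2, 0.5]
gripper_width: 0.008
finger_force: 5.1
```

Call:
drive_tool:
  increments:
    - [1,-0.1,0,0,0]
    - [1.7,-0.2,0,0,0]
    - [1.7,-0.2,0,0,0]
    - [1.7,-0.2,0,0,0]

```text
t: 4.87
ee_pos: [542.8, 189.3, 176.0]
tool_rot: [-0.168, -3.133, 0.002]
contact_force: [-6.6, -1.2, -1.6]
gripper_width: 0.004
finger_force: 3.0
```

Call:
drive_tool:
  increments:
    - [-0.7,0,0,0,0]
    - [-0.7,0,4,0,0]
    - [-0.7,0,7,0,0]
    - [-4.7,0.4,9,0,0]
    - [-8,0.9,9,0,0]

```text
t: 5.28
ee_pos: [467.8, 199.4, 271.6]
tool_rot: [0.172, 3.127, 0.009]
contact_force: [0.2, 0.2, 0.5]
gripper_width: 0.003
finger_force: 0.0
```

The second push spiked to 113 N where the peg jammed briefly, then turned through. Moving toward the drift and looking at both.

Call:
drive_tool:
  increments:
    - [0,-4,0,0,8]
    - [0,-8,0,0,8]
    - [0,-12,0,0,8]
    - [0,-16,0,0,8]
    - [0,-20,0,0,8]

```text
t: 5.7
ee_pos: [465.1, -3.3, 268.0]
tool_rot: [0.167, 3.132, 0.002]
contact_force: [0.1, -0.4, -0.2]
gripper_width: 0.346
finger_force: 0.0
```

Call:
drive_tool:
  increments:
    - [0,-4,0,0,8]
    - [0,-8,0,0,8]
    - [0,-12,0,0,8]
    - [0,-15,0,0,8]
    - [0,-15,0,0,8]

```text
t: 6.12
ee_pos: [464.1, -158.8, 268.1]
tool_rot: [0.182, 3.131, -0.005]
contact_force: [-0.1, 0.2, 1.0]
gripper_width: 0.722
finger_force: 0.0
```

```bash
python3 - <<'E'
from h import *
a=snap('top','t2')[180:300,170:310]; b=snap('side','s2')[135:255,195:295]
d=cv2.imread('pics/top0.png')[235:290,340:400][:,:,::-1]; e=cv2.imread('pics/side0.png')[260:340,235:295][:,:,::-1]
f=lambda x,k:cv2.resize(x,None,fx=k,fy=k,interpolation=cv2.INTER_CUBIC)
o=np.zeros((590,800,3),np.uint8)
for im,y,x in((f(a,3.3),0,0),(f(b,3.3),0,462),(f(d,3),400,0),(f(e,2.3),400,300)): o[y:y+im.shape[0],x:x+im.shape[1]]=im
cv2.imwrite('pics/c3.png',o[:,:,::-1])
E
```

```text
(no output)
```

View pics/c3.png

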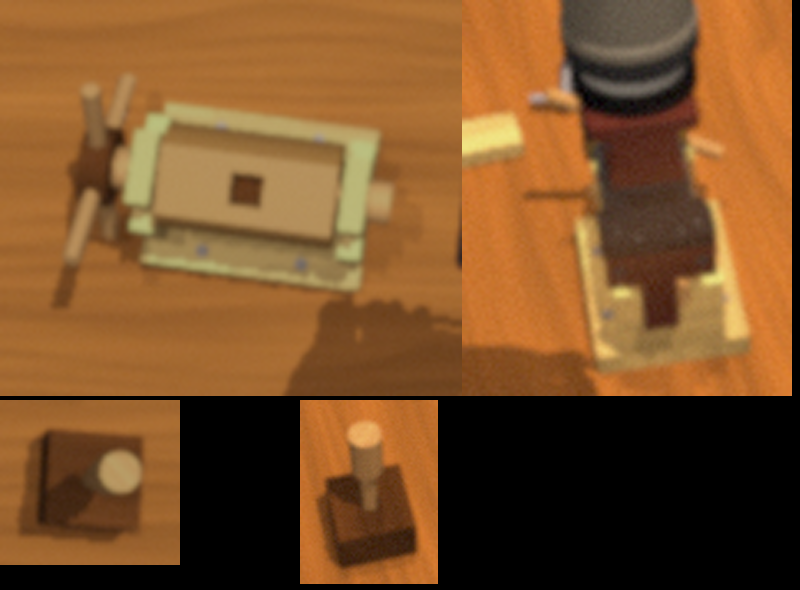

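The flat is now visible on top, with its mortise at top crop (246,190) and peg tips at (92,88), (127,77), (72,264) and (108,237). The drift's top end is at (380,259) in the top view and (263.3,274.8) in the side view. The stand's top centre is at (370.7,262).

```bash
python3 - <<'E'
from h import *
T=lambda u,v:(170+u/3.3,180+v/3.3)
S=lambda u,v:(195+(u-462)/3.3,135+v/3.3)
c=np.array([511.6,75.45,98]);y=np.radians(-6.18);ax=np.array([np.cos(y),np.sin(y),0]);ay=np.array([-np.sin(y),np.cos(y),0])
def loc(P): d=P-c; return np.array([d@ax,d@ay,d[2]]).round(1)
def onp(n,u,v):
    o,d=ray(n,u,v); h=c+115*ay; return o+d*((h-o)@ay)/(d@ay)
for n,f,ps in(('top',T,((92,88),(127,77),(72,264),(108,237))),('side',S,((535,98),(718,150)))):
    for p in ps:
        L=loc(onp(n,*f(*p))); print(n,p,L,np.hypot(L[0],L[2]).round(1),np.degrees(np.arctan2(L[0],L[2])).round(1))
for p in((246,190),(245,130),(245,145),(245,232)): print(p,loc(onz('top',*T(*p),128)))
print('drift',tri((380,259),(263.3,274.8)),onz('top',380,259,160),onz('side',263.3,274.8,160),'stand',onz('top',370.7,262,50))
print('exp mort up', [3.3*(np.array(proj('top',c+[0,0,30]))-[170,180])])
E
```

```text
top (92, 88) [ 48.1 115.   72.8] 87.3 33.5
top (127, 77) [ 76.9 115.  -38.9] 86.2 116.8
top (72, 264) [-76.  115.   46.7] 89.2 -58.4
top (108, 237) [-48.6 115.  -62.7] 79.3 -142.2
side (535, 98) [-79.8 115.   43.8] 91.0 -61.2
side (718, 150) [ 79.1 115.  -42.8] 89.9 118.4
(246, 190) [-6.5  0.8 30. ]
(245, 130) [37.4  7.7 30. ]
(245, 145) [26.3  6.1 30. ]
(245, 232) [-36.9  -2.8  30. ]
drift (array([ 459.8, -242. ,  158.7]), np.float64(4.7)) [ 457.4 -241.5  160. ] [ 462.  -243.1  160. ] stand [ 455.9 -239.9   50. ]
exp mort up [array([248.25722648, 181.36286248])]
```

Pegs average about 31°, where 45° is wanted, and the mortise sits 12–13° short. One more push: drop in just behind the leading peg and advance to TCP x≈561.

Call:
drive_tool:
  increments:
    - [0.7,4,0,0,0]
    - [1.4,8,0,0,0]
    - [2.1,12,0,0,0]
    - [2.8,16,0,0,0]
    - [3.5,20,0,0,0]

```text
t: 6.63
ee_pos: [499.1, 52.7, 266.9]
tool_rot: [0.163, 3.135, 0.002]
contact_force: [0.1, -0.4, -0.8]
gripper_width: 0.514
finger_force: 0.0
```

Call:
drive_tool:
  increments:
    - [0.7,4,0,0,0]
    - [1.4,8,0,0,0]
    - [2.1,12,0,0,0]
    - [2.5,14.9,0,0,0]
    - [2.5,14.9,0,0,0]

```text
t: 7.05
ee_pos: [522.9, 208.1, 266.4]
tool_rot: [0.147, 3.137, 0.007]
contact_force: [-0.0, 0.3, 0.4]
gripper_width: 0.139
finger_force: 0.0
```

Call:
drive_tool:
  increments:
    - [0,0,0,0,0]
    - [0,0,-3,0,0]
    - [0,0,-6,0,0]
    - [0,0,-9.2,0,0]
    - [0,0,-9.2,0,0]

```text
t: 7.47
ee_pos: [520.3, 195.8, 169.1]
tool_rot: [-0.167, -3.13, 0.007]
contact_force: [-0.8, -0.6, -0.2]
gripper_width: 0.004
finger_force: 0.0
```

Call:
drive_tool:
  increments:
    - [0,-0.4,0.2,0,0]
    - [1,-0.6,0.2,0,0]
    - [2,-0.6,0.2,0,0]
    - [3,-0.7,0.2,0,0]

```text
t: 7.8
ee_pos: [552.3, 190.3, 176.6]
tool_rot: [-0.167, -3.132, 0.001]
contact_force: [-11.4, -1.6, -1.0]
gripper_width: 0.007
finger_force: 4.4
```

Call:
drive_tool:
  increments:
    - [0.6,0,0,0,0]
    - [1.1,0,0,0,0]
    - [1.1,0,0,0,0]
    - [1.1,0,0,0,0]

```text
t: 8.13
ee_pos: [564.7, 190.2, 176.8]
tool_rot: [-0.168, -3.135, 0.001]
contact_force: [-6.5, -2.0, 2.0]
gripper_width: 0.003
finger_force: 2.8
```

Call:
drive_tool:
  increments:
    - [-0.7,0,0,0,0]
    - [-0.7,0,4,0,8]
    - [-0.7,0,8,0,8]
    - [-2,-4,9.5,0,8]
    - [-3,-8,9.5,0,8]

```text
t: 8.55
ee_pos: [538.5, 115.8, 276.5]
tool_rot: [0.158, 3.127, 0.008]
contact_force: [0.6, -0.9, -1.6]
gripper_width: 0.271
finger_force: 0.0
```

Call:
drive_tool:
  increments:
    - [-1,-4,0,0,8]
    - [-2,-8,0,0,8]
    - [-3,-12,0,0,8]
    - [-4,-16,0,0,8]
    - [-5,-20,0,0,8]

```text
t: 8.97
ee_pos: [485.6, -89.0, 272.6]
tool_rot: [0.167, 3.133, 0.001]
contact_force: [0.8, -0.3, 0.1]
gripper_width: 0.647
finger_force: 0.0
```

Call:
drive_tool:
  increments:
    - [-0.6,-3,0,0,8]
    - [-1.2,-6,0,0,8]
    - [-1.7,-9,0,0,8]
    - [-1.7,-9,0,0,8]

```text
t: 9.3
ee_pos: [467.4, -183.8, 272.8]
tool_rot: [0.181, 3.132, -0.004]
contact_force: [0.2, -0.5, 0.4]
gripper_width: 0.905
finger_force: 0.0
```

```bash
python3 - <<'E'
from h import *
im=snap('top','t3'); snap('side','s3'); a=im[190:290,180:290]
cv2.imwrite('pics/c4.png',cv2.resize(a,None,fx=6,fy=6,interpolation=cv2.INTER_CUBIC)[:,:,::-1]); print(get_obs()['ee_pos'])
E
```

```text
[ 468.7775586  -178.30960542  272.0738909 ]
```

View pics/c4.png

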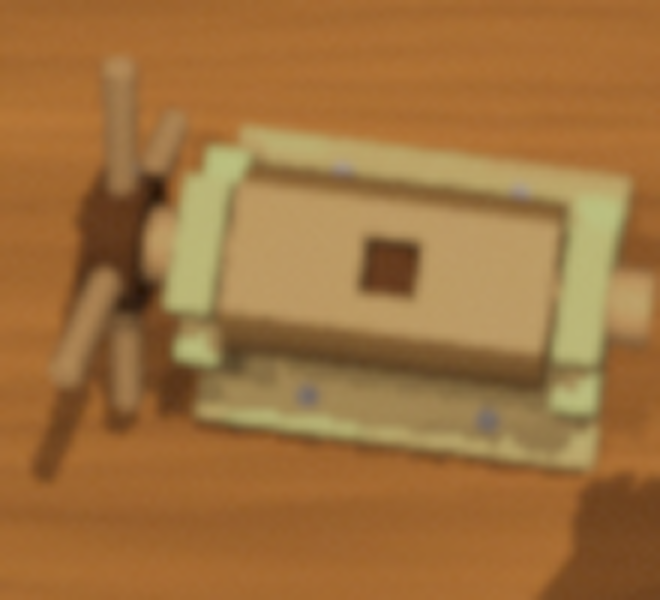

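The flat now fills the top: mortise centre at crop (390,267), peg tips at (118,63), (175,118), (65,382) and (125,408), flat edges at column 390 near rows 193 and 338.

```bash
python3 - <<'E'
from h import *
T=lambda u,v:(180+u/6,190+v/6)
C=np.array([onz('top',*T(*p),20) for p in((243,125),(632,178),(592,470),(195,418))]);print(C.mean(0))
B=np.array([onz('top',*T(*p),126) for p in((205,147),(625,182),(250,150),(165,308))]);print('boardtops',B)
c=np.array([511.6,75.45,98]);y=np.radians(-6.18);ax=np.array([np.cos(y),np.sin(y),0]);ay=np.array([-np.sin(y),np.cos(y),0])
def loc(P): d=P-c; return np.array([d@ax,d@ay,d[2]]).round(1)
def onp(n,u,v):
    o,d=ray(n,u,v); h=c+115*ay; return o+d*((h-o)@ay)/(d@ay)
for p in((118,63),(175,118),(65,382),(125,408),(115,228)):
        L=loc(onp('top',*T(*p))); print(p,L,np.hypot(L[0],L[2]).round(1),np.degrees(np.arctan2(L[0],L[2])).round(1))
print('tips 45 expected crop',[((np.array(proj('top',c+115*ay+88*.7071*(a*ax+b*np.array([0,0,1]))))-[180,190])*6).round() for a,b in((1,1),(1,-1),(-1,1),(-1,-1))])
for p,z in(((390,267),128),((390,193),128),((390,338),128)): P=onz('top',*T(*p),z);print(p,P,loc(P))
E
```

```text
[511.75   75.825  20.   ]
boardtops [[560.8 153.4 126. ]
 [549.1 -18.  126. ]
 [559.8 134.9 126. ]
 [494.9 166.5 126. ]]
(118, 63) [ 64.5 115.   64.9] 91.5 44.8
(175, 118) [ 63.6 115.  -60. ] 87.4 133.3
(65, 382) [-62.4 115.   67. ] 91.6 -43.0
(125, 408) [-65.5 115.  -51.2] 83.1 -128.0
(115, 228) [  3.6 115.   23.5] 23.8 8.7
tips 45 expected crop [array([118.,  70.]), array([175., 122.]), array([ 68., 382.]), array([131., 402.])]
(390, 267) [512.7  76.  128. ] [ 1.   0.7 30. ]
(390, 193) [542.8  77.  128. ] [30.9  4.9 30. ]
(390, 338) [484.1  75.1 128. ] [-27.3  -3.3  30. ]
```

The flat is up within about 1–2°, and the mortise is at (512.7, 76). Going for the drift.

Call:
drive_tool:
  increments:
    - [-0.5,-3.2,0,0,8]
    - [-1,-6.4,0,0,8]
    - [-1,-6.4,-2,0,8]
    - [-1,-6.4,-5,0,8]
    - [-1,-6.4,-5,0,8]

```text
t: 9.82
ee_pos: [456.9, -238.6, 217.3]
tool_rot: [-0.164, -3.132, -0.003]
contact_force: [-1.8, 0.6, -0.9]
gripper_width: 0.915
finger_force: 0.0
```

Call:
drive_tool:
  increments:
    - [0,0,0,0,8]
    - [0,0,0,0,8]

```text
t: 9.98
ee_pos: [459.4, -240.0, 221.9]
tool_rot: [0.164, 3.136, -0.0]
contact_force: [0.0, 0.2, 0.4]
gripper_width: 0.91
finger_force: 0.0
```

Call:
drive_tool:
  increments:
    - [0,-0.2,-2.5,0,8]
    - [0,-0.2,-5,0,8]
    - [0,-0.2,-7.6,0,8]
    - [0,-0.2,-7.6,0,8]
    - [0,-0.2,-7.6,0,4]

```text
t: 10.4
ee_pos: [458.7, -242.3, 145.4]
tool_rot: [-0.165, -3.137, -0.0]
contact_force: [-0.6, -0.3, 0.5]
gripper_width: 0.87
finger_force: 0.0
```

Call:
drive_tool:
  increments:
    - [0,0,0,0,2]
    - [0,0,0,0,2]
    - [0,0,0,0,2]
    - [0,0,0,0,2]
    - [0,0,0,0,2]

```text
t: 10.82
ee_pos: [458.6, -242.8, 145.4]
tool_rot: [0.167, 3.136, -0.0]
contact_force: [0.2, -0.0, -0.3]
gripper_width: 0.495
finger_force: 0.0
```

Call:
drive_tool:
  increments:
    - [0,0,0,0,2]
    - [0,0,0,0,2]
    - [0,0,0,0,2]
    - [0,0,0,0,2]
    - [0,0,0,0,2]

```text
t: 11.23
ee_pos: [458.3, -242.8, 144.8]
tool_rot: [0.167, 3.137, 0.0]
contact_force: [-1.0, 0.5, 2.7]
gripper_width: 0.358
finger_force: 30.0
```

Call:
drive_tool:
  increments:
    - [0,0,2,0,2]
    - [0,0,5,0,2]
    - [0,0,8,0,2]
    - [0,0,11.5,0,2]
    - [0,0,15.5,0,2]

```text
t: 11.65
ee_pos: [456.9, -242.3, 299.8]
tool_rot: [-0.167, -3.134, -0.001]
contact_force: [1.1, 0.0, -0.2]
gripper_width: 0.356
finger_force: 30.0
```

Call:
drive_tool:
  increments:
    - [0.5,3,0,0,2]
    - [1,6,0,0,2]
    - [1.5,9.5,0,0,2]
    - [2.2,13,0,0,2]
    - [2.8,16.5,0,0,2]

```text
t: 12.07
ee_pos: [485.9, -76.2, 299.5]
tool_rot: [-0.167, -3.137, -0.0]
contact_force: [1.3, -0.7, -0.3]
gripper_width: 0.358
finger_force: 30.0
```

Call:
drive_tool:
  increments:
    - [0.5,3,0,0,2]
    - [1,6,0,0,2]
    - [1.5,9,0,0,2]
    - [1.5,9,0,0,2]
    - [1.5,9,0,0,2]

```text
t: 12.48
ee_pos: [501.0, 14.0, 299.1]
tool_rot: [-0.161, -3.136, 0.0]
contact_force: [-0.7, -0.0, -0.0]
gripper_width: 0.358
finger_force: 30.0
```

```bash
python3 - <<'E'
from h import *
a=snap('top','t4'); b=snap('side','s4'); print(get_obs()['ee_pos'])
for n in('top','side'): print(n,proj(n,get_obs()['ee_pos']-[0,0,141]))
b=b[110:250,210:330]; cv2.imwrite('pics/c5.png',cv2.resize(b,None,fx=4,fy=4,interpolation=cv2.INTER_CUBIC)[:,:,::-1])
E
```

```text
[500.84021307  11.16769491 299.28558039]
top (np.float64(271.17105365902063), np.float64(238.54868351947522))
side (np.float64(251.84882145001532), np.float64(197.84224268864193))
```

View pics/c5.png

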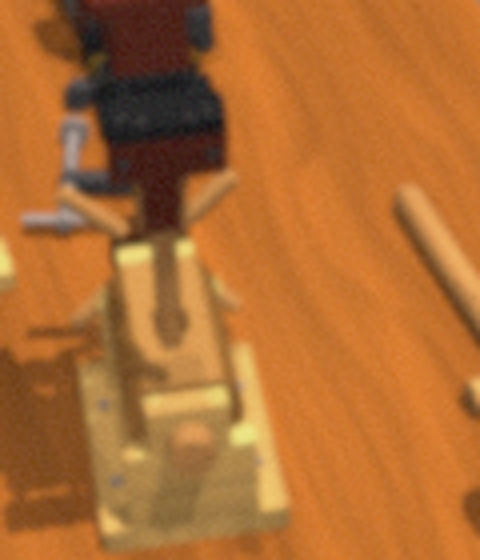

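The side view shows the rod hanging straight, with its tip near crop (173,342), within about 3 mm of where the tool pose predicts. Moving over the mortise and lowering carefully.

Call:
drive_tool:
  increments:
    - [0.6,3.2,0,0,2]
    - [1.2,6.5,0,0,2]
    - [1.2,6.5,0,0,2]
    - [1.2,6.5,-1,0,2]
    - [1.2,6.5,-2,0,2]

```text
t: 13.0
ee_pos: [513.3, 75.5, 279.0]
tool_rot: [0.17, 3.136, -0.001]
contact_force: [-1.5, -0.7, -0.4]
gripper_width: 0.358
finger_force: 30.0
```

Call:
drive_tool:
  increments:
    - [0,0,0,0,2]
    - [0,0,0,0,2]

```text
t: 13.17
ee_pos: [512.4, 75.3, 278.5]
tool_rot: [-0.171, -3.135, 0.002]
contact_force: [1.6, -0.1, -0.6]
gripper_width: 0.354
finger_force: 30.0
```

Call:
drive_tool:
  increments:
    - [0.1,0,-0.6,0,2]
    - [0.1,0,-1.2,0,2]
    - [0.1,0,-1.7,0,2]
    - [0.1,0,-2.1,0,2]
    - [0.1,0,-2.1,0,2]

```text
t: 13.58
ee_pos: [513.6, 77.2, 257.6]
tool_rot: [-0.167, -3.136, 0.001]
contact_force: [-0.1, -0.6, -0.9]
gripper_width: 0.358
finger_force: 30.0
```

No resistance, so the tip is inside the mortise. Pushing down.

Call:
drive_tool:
  increments:
    - [0,0,-0.5,0,2]
    - [0,0,-1,0,2]
    - [0,0,-1.5,0,2]
    - [0,0,-2,0,2]
    - [0,0,-2.5,0,2]

```text
t: 14.0
ee_pos: [514.6, 77.4, 234.0]
tool_rot: [0.166, 3.136, 0.001]
contact_force: [-0.5, -0.9, 5.9]
gripper_width: 0.353
finger_force: 30.0
```

Call:
drive_tool:
  increments:
    - [0,0,-0.5,0,2]
    - [0,0,-1,0,2]
    - [0,0,-1.5,0,2]
    - [0,0,-2,0,2]
    - [0,0,-2.5,0,2]

```text
t: 14.42
ee_pos: [514.5, 77.4, 208.8]
tool_rot: [0.166, 3.137, 0.001]
contact_force: [-1.5, -0.1, 6.0]
gripper_width: 0.358
finger_force: 30.0
```

Call:
drive_tool:
  increments:
    - [0,0,-0.5,0,2]
    - [0,0,-0.9,0,2]
    - [0,0,-1.2,0,2]
    - [0,0,-1.2,0,2]
    - [0,0,-1.2,0,2]

```text
t: 14.83
ee_pos: [514.1, 77.3, 196.3]
tool_rot: [-0.166, -3.137, 0.0]
contact_force: [-0.8, 0.3, -0.7]
gripper_width: 0.359
finger_force: 30.0
```

Call:
drive_tool:
  increments:
    - [0,0,-0.2,0,2]
    - [0,0,-0.4,0,2]
    - [0,0,-0.5,0,2]
    - [0,0,-0.5,0,2]

```text
t: 15.17
ee_pos: [514.3, 77.3, 191.6]
tool_rot: [0.167, 3.137, 0.0]
contact_force: [-1.2, -0.6, 2.8]
gripper_width: 0.358
finger_force: 30.0
```

Call:
drive_tool:
  increments:
    - [0,0,-0.1,0,2]
    - [0,0,-0.2,0,2]
    - [0,0,-0.2,0,2]
    - [0,0,-0.2,0,2]

```text
t: 15.5
ee_pos: [514.8, 77.5, 190.6]
tool_rot: [0.167, 3.136, 0.001]
contact_force: [-3.1, -0.3, 10.6]
gripper_width: 0.355
finger_force: 30.0
```

Call:
drive_tool:
  increments:
    - [0,0,-0.1,0,2]
    - [0,0,-0.1,0,2]
    - [0,0,-0.1,0,2]

```text
t: 15.75
ee_pos: [515.4, 77.6, 190.4]
tool_rot: [0.167, 3.135, 0.002]
contact_force: [-2.8, -0.6, 16.3]
gripper_width: 0.357
finger_force: 30.0
```

Bottomed on the base (force rises without motion). Easing off, opening and lifting clear.

Call:
drive_tool:
  increments:
    - [-0.1,0,0.2,0,2]
    - [-0.1,0,0.3,0,4]
    - [-0.1,0,0.3,0,6]
    - [-0.1,0,0.3,0,6]
    - [-0.1,0,0.3,0,6]

```text
t: 16.17
ee_pos: [513.0, 77.3, 191.2]
tool_rot: [-0.167, -3.137, 0.0]
contact_force: [-0.2, -0.1, -0.1]
gripper_width: 0.62
finger_force: 0.0
```

Call:
drive_tool:
  increments:
    - [0,0,0,0,6]
    - [0,0,0,0,6]
    - [0,0,0,0,6]
    - [0,0,0,0,6]
    - [0,0,0,0,6]

```text
t: 16.58
ee_pos: [513.2, 77.3, 191.6]
tool_rot: [-0.166, -3.137, 0.0]
contact_force: [-0.5, -0.3, -0.7]
gripper_width: 0.687
finger_force: 0.0
```

Call:
drive_tool:
  increments:
    - [0,0,2,0,6]
    - [0,0,4,0,6]
    - [0,0,7,0,6]
    - [0,0,10,0,6]
    - [0,0,13,0,6]

```text
t: 17.0
ee_pos: [512.8, 77.1, 322.9]
tool_rot: [-0.167, -3.137, 0.0]
contact_force: [0.4, 0.7, -0.6]
gripper_width: 0.683
finger_force: 0.0
```

Call:
drive_tool:
  increments:
    - [0,-4,0,0,6]
    - [0,-8,0,0,6]
    - [0,-12,0,0,6]
    - [0,-16,0,0,6]
    - [0,-20,0,0,6]

```text
t: 17.42
ee_pos: [512.8, -124.5, 321.9]
tool_rot: [0.166, 3.137, 0.0]
contact_force: [1.1, 0.2, -0.2]
gripper_width: 0.68
finger_force: 0.0
```

Call:
drive_tool:
  increments:
    - [0,-4,0,0,6]
    - [0,-8,0,0,6]
    - [0,-12,0,0,6]
    - [0,-12,0,0,6]

```text
t: 17.75
ee_pos: [510.8, -251.6, 322.1]
tool_rot: [0.184, 3.136, -0.007]
contact_force: [0.0, -0.4, 0.2]
gripper_width: 0.681
finger_force: 0.0
```

```bash
python3 - <<'E'
from h import *
a=snap('top','t5')[180:300,170:310]; b=snap('side','s5')[120:255,195:295]
f=lambda x,k:cv2.resize(x,None,fx=k,fy=k,interpolation=cv2.INTER_CUBIC)
o=np.zeros((450,800,3),np.uint8)
for im,y,x in((f(a,3.3),0,0),(f(b,3.3),0,462)): o[y:y+im.shape[0],x:x+im.shape[1]]=im
cv2.imwrite('pics/c6.png',o[:,:,::-1])
E
```

```text
(no output)
```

View pics/c6.png

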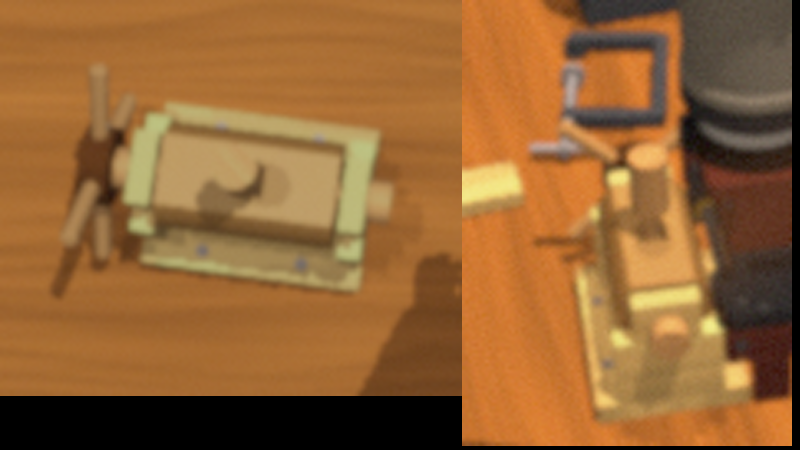

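The drift stands in the mortise (handle at top crop (237,168)) and the peg tips are unchanged at (97,68) and (68,242), so the flat still faces up. Handing in.

```bash
python3 -c "
from workcell import *
print(hand_in())"
```

```text
the job is handed in; nothing more can be done
None
```

I handed the job in: the flat faces up (within about 2°), the stub is pushed out onto the cradle's base, and the drift stands free in the mortise. One risk is that a peg push read 113 N at the wrist against the 120 N limit, so a brief peak could have gone higher.

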